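# Complete the pond-sampling kit

### The job

Complete the pond-sampling kit in the black tray: from the things standing on the table, put one of each kind that is still missing into the recess cut to its shape and size, the same way up as it is now and sitting flat on the recess floor. The kit already has its sample tub, so leave that tub in the tray and the spare tub on the table where they are.

Things in the scene. Friction and masses are not known exactly. Their poses are not given: they have to be found in the camera images.
- bottle: Loose white wide-mouth sample bottle, standing: round body 40 mm across up to 50 mm height, then a shoulder and a cap 32 mm across, 78 mm tall in all. Origin at the centre of its underside, z up; about 90 g.
- vial: Loose slim amber glass vial with a white cap, standing: 24 mm across, 60 mm tall. Origin at the centre of its underside, z up; about 40 g.
- tester: Loose white pocket water tester, lying on its back with its small green screen up: 110 (x) x 24 (y) x 22 (z) mm. Origin at the centre of its underside, x along its length towards the screen; about 80 g.
- slidebox: Loose white closed box for microscope slides, lying flat, with a grey seam and a paper label on top: 84 (x) x 44 (y) x 32 (z) mm. Origin at the centre of its underside, x along its length; about 100 g.
- spare_tub: The spare (duplicate) tub, loose on the table: squat pale sample tub with a flat white lid: 46 mm across at the foot, 58 mm across the lid, 42 mm tall, origin at the centre of its underside, z up, about 60 g; not needed, to be left.
- kit_tub: The tub already in the kit, loose in the round 72 mm recess of its own foam block in the tray, its underside 8 mm above the table: squat pale sample tub with a flat white lid: 46 mm across at the foot, 58 mm across the lid, 42 mm tall, origin at the centre of its underside, z up, about 60 g; to be left.
- recess_bottle: Fixed grey foam block 138 x 84 x 10 mm in the black tray; its origin is the centre of its underside, x along its 138 mm length, z up. In its top is one recess, centred, 6 mm deep with a black floor 4 mm above the origin and 8 mm above the table: round, 56 mm across, for the bottle. Five blocks lie side by side, 87 mm apart, in any order; tray rim 12 mm high.
- recess_vial: Fixed grey foam block 138 x 84 x 10 mm in the black tray; its origin is the centre of its underside, x along its 138 mm length, z up. In its top is one recess, centred, 6 mm deep with a black floor 4 mm above the origin and 8 mm above the table: round, 40 mm across, for the vial.
- recess_tester: Fixed grey foam block 138 x 84 x 10 mm in the black tray; its origin is the centre of its underside, x along its 138 mm length, z up. In its top is one recess, centred, 6 mm deep with a black floor 4 mm above the origin and 8 mm above the table: a slot 126 mm (x) by 40 mm (y), for the tester, either way round.
- recess_slidebox: Fixed grey foam block 138 x 84 x 10 mm in the black tray; its origin is the centre of its underside, x along its 138 mm length, z up. In its top is one recess, centred, 6 mm deep with a black floor 4 mm above the origin and 8 mm above the table: a rectangle 100 mm (x) by 60 mm (y), for the slide box, either way round.
Mind the look-alikes: they are no part of the job. What is shaped like the recess_bottle but blue or orange is not meant. Several things have the shape of the vial; the one meant has the colours described above.

How it is judged:
By the outcome, as a careful person would: the job done as asked, in the order asked, and still so for the second after the job is handed in, with the robot touching nothing.
It also fails if it takes over 102 s, if anything falls off the work surface, if the arm or the gripper's body presses on something with over 40 N, if the wrist force passes 120 N, or if a joint passes its speed limit or range.

### The arm

A 6-joint arm with a two-finger parallel gripper is mounted at the origin on the work surface. World frame = base frame: x ahead of the robot, y to its left, z up, the work surface at z = 0. Lengths are in m, angles in rad, forces in N, time in s.
With the tool pointing down it reaches from about 0.275 to 0.75 m from the base axis. Payload 10.2 kg.
Tool frame: the origin (TCP) lies at the very end of the fingers, on their centre line; the grasp point (between the pads) lies 19 mm behind it (r.hold_point_z is the distance from the TCP to the grasp point, in m); z points along the fingers, y is the line along which they close (so a half turn about z gives the same grasp; the last joint's range is limited). The gripper opens to 85 mm and grips with 20 to 120 N. Pads are 22 mm wide; open, the fingers measure 114 mm over their backs; the gripper's body (76 mm by 85 mm) begins 54 mm behind the grasp point. The pads swing forward as they close: fully open they stand 13 mm farther back than shut.
Start: joints at [-0.223, 0.313, 1.498, -0, 1.331, -0.223], TCP at [0.525, -0, 0.231] pointing down, gripper open.
Joint ranges: [-2.94, 2.94], [-0.97, 2.17], [0.19, 2.56], [-1.23, 4.37], [0.02, 3.11], [-2.88, 2.88]. Speed limits (rad/s): [2.39, 2.39, 3.01, 3.14, 3.14, 3.14].

### API

Orientations are given as [roll, pitch, yaw] about the fixed x, y, z axes, in that order (R = Rz(yaw) Ry(pitch) Rx(roll)).
In Python, from bench import r gives the robot as it stands. The module is installed in compiled form; this text tells all that it offers.
- The arm moves only by the tool move_arm, never from a script. Its argument "increments" is a list of rows, each an object of numbers: "dx", "dy", "dz": the shift along the tool's x, y, z in m; "rx", "ry", "rz": the turn, a rotation vector about the tool's x, y, z in rad; "jaw": the finger opening in m, from 0 to 0.0854. A call has 1 to 8 rows; each row shifts and turns the commanded pose from where the row before left it, along the tool's axes as they then stand; what a row does not reach is not made up. A row lasts 1/12 s, in which the tool goes at most 41.7 mm and 7.16 degrees, less where a joint would pass 70% of its speed; a pose out of reach is approached as far as the arm can. A call is refused whole if a number of a shift passes 0.0417 or a number of a turn 0.125, either way. A call with a gripper value outside its range is refused whole. The fingers move at their own pace and stop on an object; "squeeze" is the grip in N (left out, the last holds). Time passes only in rows, so rows that do not move let the fingers close. It gives the time, the measured TCP pose, the force, the opening and the grip force at its end, in the units of the state.
- r.sense(): the state, without advancing time (a new reading comes with each control period).
- r.read_camera(name): name is "scene" or "side" or "wrist"; returns a dict with "img" (400x640x3 uint8, red, green, blue), "z_map" (400x640 float32, m along the optical axis (not along the pixel's ray), 0 where there is no reading), "intrinsics" (3x3 intrinsics, pixels), "k1" (the pictures are not rectified: a ray, as slopes to the right and down, at radius r is drawn at 1 + k1 r^2 times it, then the intrinsics apply), "pose" (4x4, takes a point from camera to world coordinates); the wrist camera has in their place "tool_from_camera" (4x4, takes a point from camera to tool coordinates, whose origin is the TCP and whose axes are the flange's). Camera axes: x right, y down, z forward; pixel columns grow to the right and rows downward; lengths in m; the calibration is good to about 2 mm. A picture is of the moment at which its call begins: read the wrist's pose just before it.
- r.close_job(): hands the job in; it is judged then, once.
The state is a dict: "time": time; "joint_positions": joint angles; "joint_vel": joint speeds; "joint_efforts": joint torques, N m; "tool_pos": TCP position; "tcp_rot": TCP orientation; "force": force on the tool from outside, world axes, zero at the start; "ft_torque": the same for the moment, N m; "grip_width": finger opening in m; "grasp_force": force on a finger pad.
Only numpy, scipy, OpenCV 4.12 (cv2) and the standard library are available. Lean on these libraries where they do the work, as an engineer would, in place of code of your own. Each camera call takes 0.05 s, during which the arm holds its last target. There are 200 camera calls.

## Working session

There is one attempt and no reset: what is moved stays moved. The work goes in short steps, Python scripts to look and compute and a tool call to move; the robot and the scene stay as the last step left them, time stands still between calls to the robot, and variables do not carry over. Pictures are saved under pics/ and viewed, at most 14 in all, crops included, and the job is handed in when it is done.

Besides the shell and the picture viewer there is one more tool, called after "Request:" by a JSON object that holds its "api" and its "payload". move_arm: Moves the arm, as the interface text tells. Its arguments: {"type":"object","properties":{"increments":{"type":"array","items":{"type":"object","properties":{"dx":{"type":"number"},"dy":{"type":"number"},"dz":{"type":"number"},"rx":{"type":"number"},"ry":{"type":"number"},"rz":{"type":"number"},"jaw":{"type":"number"}}}},"squeeze":{"type":"number"}},"required":["increments"]}

```bash
mkdir -p pics
cat > h.py <<'E'
import numpy as np, cv2
from bench import r
from scipy.spatial.transform import Rotation as R
def cam(n):
    s=r.sense(); c=r.read_camera(n)
    if n=="wrist":
        T=np.eye(4);T[:3,:3]=R.from_euler('xyz',s['tcp_rot']).as_matrix();T[:3,3]=s['tool_pos'];c['pose']=T@c['tool_from_camera']
    return c
def slopes(c,uv):
    K=c['intrinsics'];uv=np.atleast_2d(np.asarray(uv,float))
    D=np.array([c['k1'],0,0,0,0.])
    return cv2.undistortPoints(uv.reshape(-1,1,2),K,D).reshape(-1,2)
def plane(c,uv,z):
    s=slopes(c,uv);d=np.c_[s,np.ones(len(s))]@c['pose'][:3,:3].T;o=c['pose'][:3,3]
    return o+d*((z-o[2])/d[:,2])[:,None]
def cloud(c):
    v,u=np.mgrid[0:400,0:640];s=slopes(c,np.c_[u.ravel(),v.ravel()]);z=c['z_map'].ravel()[:,None]
    return ((np.c_[s,np.ones(len(s))]*z)@c['pose'][:3,:3].T+c['pose'][:3,3]).reshape(400,640,3)
def save(c,n): cv2.imwrite('pics/'+n+'.png',c['img'][:,:,::-1])
E
python3 - <<'E'
from h import *
for n in('scene','side'):
    c=cam(n);save(c,n+'0');print(n,c['pose'].round(3).tolist(),c['intrinsics'].tolist(),c['k1'])
    np.savez(n+'0.npz',**c)
s=r.sense();print(s['time'],s['tool_pos'],s['tcp_rot'],s['grip_width'],r.hold_point_z)
E
```

```text
scene [[0.069, 0.552, -0.831, 1.207], [0.998, -0.029, 0.063, -0.047], [0.011, -0.833, -0.553, 0.541], [0.0, 0.0, 0.0, 1.0]] [[420.9740968346856, 0.0, 319.4045347360159], [0.0, 420.9740968346856, 200.74103678640807], [0.0, 0.0, 1.0]] -0.03373548518671153
side [[0.728, -0.295, 0.619, -0.273], [-0.685, -0.347, 0.64, -0.785], [0.026, -0.89, -0.454, 0.622], [0.0, 0.0, 0.0, 1.0]] [[460.0289909417508, 0.0, 320.3801210087959], [0.0, 460.0289909417508, 199.45343436737795], [0.0, 0.0, 1.0]] -0.053098543605708426
0.1 [5.24775935e-01 4.42871336e-05 2.30778150e-01] [-3.14044969e+00 -2.66588322e-04  1.57081290e+00] 0.08507687640142371 0.0187
```

View pics/scene0.png

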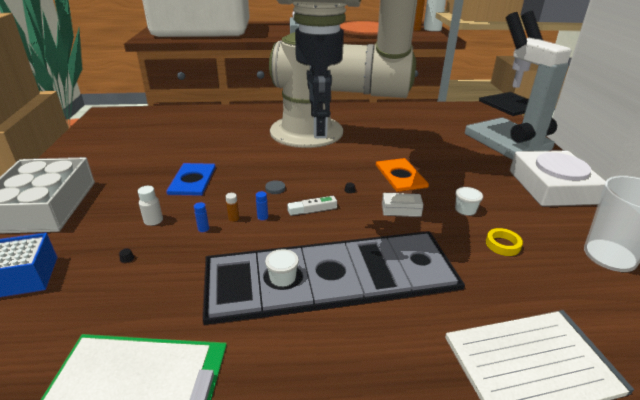

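View pics/side0.png

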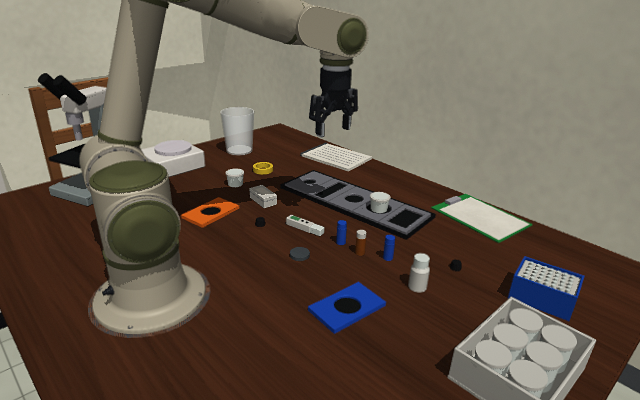

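The scene picture shows the bottle at (150,205), blue vials at (201,217) and (262,206), an amber vial at (232,207), the tester at (312,205), the slide box at (403,204) and the spare tub at (468,200). The recesses are slide box (234,283), kit tub (282,270), bottle (330,270), tester (379,265) and vial (420,259). The side view agrees: bottle (419,272), amber vial (361,243), tester (305,225), slide box (263,196).
The three vial shapes are blue (201,217), amber with a white cap (232,207) and blue (262,206). The amber one fits the description, and I'll confirm it in a crop.

```bash
cat > m.py <<'E'
from h import *
C={n:dict(np.load(n+'0.npz')) for n in('scene','side')}
P={n:cloud(C[n]) for n in C}
g=np.zeros((900,1200),np.uint8) # 1mm grid x 0..0.9, y -.6...6
H=np.zeros((900,1200),np.float32)
for n in P:
    p=P[n][C[n]['z_map']>0];p=p[(p[:,2]>.017)&(p[:,2]<.1)&(p[:,0]>.2)&(p[:,0]<.9)&(abs(p[:,1])<.4)]
    i=(p[:,0]*1000).astype(int);j=((p[:,1]+.6)*1000).astype(int);g[i,j]=255;np.maximum.at(H,(i,j),p[:,2])
g=cv2.morphologyEx(g,cv2.MORPH_CLOSE,np.ones((7,7)))
k,l,st,ce=cv2.connectedComponentsWithStats(g)
for i in range(1,k):
    if st[i,4]<150: continue
    (cx,cy),(w,h),a=cv2.minAreaRect(np.argwhere(l==i).astype(np.float32))
    print('x %.3f y %.3f size %d %d ang(x->y) %.0f h %.3f'%(cx/1000,cy/1000-.6,w,h,a,H[l==i].max()))
# recess floors: dark areas in the scene picture
c=C['scene'];v=c['img'].max(2)
p0=plane(c,np.c_[[[u,w] for w in range(400) for u in range(640)]],.008).reshape(400,640,3)
mk=((v<45)).astype(np.uint8)*255;mk[:235]=0;mk[320:]=0;mk[:,:200]=0;mk[:,465:]=0
cv2.imwrite('mk.png',mk)
k,l,st,ce=cv2.connectedComponentsWithStats(mk)
for i in range(1,k):
    if st[i,4]<60: continue
    q=p0[l==i][:,:2];(cx,cy),(w,h),a=cv2.minAreaRect((q*1000).astype(np.float32));print('dark',st[i],cx.__round__(),cy.__round__(),round(w),round(h),round(a,1))
im=c['img'][160:240,120:300,::-1];cv2.imwrite('pics/crop_vials.png',cv2.resize(im,None,fx=4,fy=4,interpolation=cv2.INTER_CUBIC))
E
python3 m.py
```

```text
x 0.351 y 0.088 size 23 19 ang(x->y) 32 h 0.021
x 0.427 y -0.006 size 30 109 ang(x->y) 12 h 0.025
x 0.439 y 0.194 size 88 50 ang(x->y) 84 h 0.036
x 0.443 y 0.343 size 59 59 ang(x->y) 27 h 0.045
x 0.448 y -0.352 size 45 40 ang(x->y) 14 h 0.080
x 0.450 y -0.117 size 29 24 ang(x->y) 37 h 0.062
x 0.452 y -0.179 size 29 24 ang(x->y) 45 h 0.063
x 0.485 y -0.240 size 31 24 ang(x->y) 29 h 0.063
x 0.574 y 0.368 size 71 63 ang(x->y) -0 h 0.023
x 0.574 y -0.369 size 24 17 ang(x->y) 38 h 0.019
x 0.648 y -0.072 size 61 57 ang(x->y) 27 h 0.054
dark [ 203  235  262   85 1928] 646 19 167 455 5.4
dark [360 245  35  44 774] 627 105 117 35 6.2
dark [411 255  19  10 135] 616 191 30 28 22.2
dark [316 262  29  17 367] 637 18 47 46 31.2
dark [ 218  264   34   40 1159] 658 -156 91 56 7.3
dark [264 269  39  20 192] 656 -68 46 69 4.9
```

View pics/crop_vials.png

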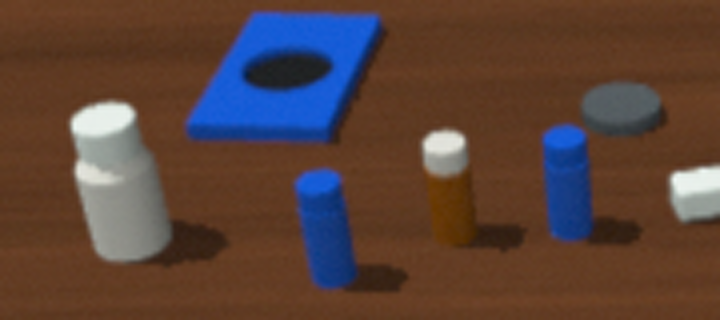

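The crop confirms the amber vial with the white cap at crop (448,185), scene (232,207), between two all-blue look-alikes. The bottle is plain white. Next I'll check what the wrist camera sees.

Run:
```python
from h import *
c=cam('wrist');save(c,'w0');print(c['tool_from_camera'].round(3).tolist(),c['intrinsics'][0,0])
print(plane(c,[[0,0],[639,0],[639,399],[0,399]],0.014).round(3).tolist())
```

```text
[[0.0, -0.965, -0.264, 0.067], [1.0, 0.0, 0.001, 0.0], [-0.001, -0.264, 0.965, -0.145], [0.0, 0.0, 0.0, 1.0]] 333.244335596748
[[0.19, 0.184, 0.014], [0.853, 0.184, 0.014], [0.994, -0.335, 0.014], [0.045, -0.338, 0.014]]
```

View pics/w0.png

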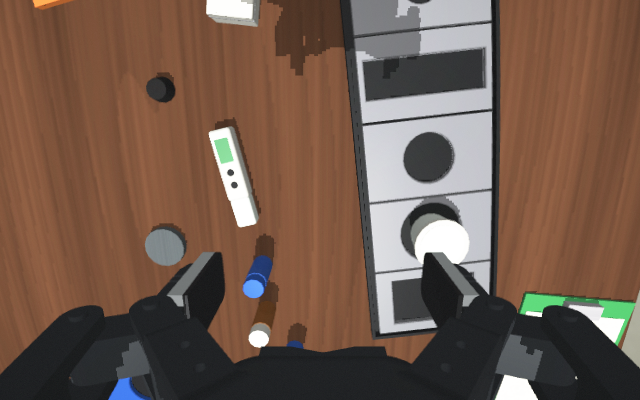

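The wrist view, from above with image right = +x and up = +y, shows the tester at (234,176), the bottle recess at (428,157), the tester slot at (424,74), the amber vial at (259,338) and the tray edges. I'll measure these.

```bash
cat >> h.py <<'E'
def rect(c,mask,z):
    "largest blob's min-area rectangle in world mm at height z: centre, sizes, angle of long axis from x (deg)"
    cs,_=cv2.findContours(mask.astype(np.uint8),cv2.RETR_EXTERNAL,cv2.CHAIN_APPROX_NONE)
    k=max(cs,key=cv2.contourArea).reshape(-1,2)
    (x,y),(w,h),a=cv2.minAreaRect((plane(c,k,z)[:,:2]*1000).astype(np.float32))
    if h>w: w,h,a=h,w,a+90
    return np.round([x,y,w,h,(a+90)%180-90],1)
def box(m,u0,v0,u1,v1):
    o=np.zeros_like(m);o[v0:v1,u0:u1]=m[v0:v1,u0:u1];return o
E
python3 - <<'E'
from h import *
c=cam('wrist');np.savez('w0.npz',**c);i=c['img'].astype(int);v=i.max(2)
dark=v<100
print(v[157,428],v[74,424],v[20,460],v[100,480],v[90,425])
for n,b in dict(bottle=(395,128,465,188),tester=(360,45,488,105)).items():
    for z in(.008,.014): print(n,z,rect(c,box(dark,*b),z))
t=box(v>140,200,115,265,235)&(i[:,:,2]>90)
for z in(.0,.011,.022):print('tester',z,rect(c,t,z))
P=cloud(c)
t=(P[:,:,2]>.012)&(P[:,:,2]<.035);print('tester depth',rect(c,box(t,195,115,265,235),.022), P[176,234],P[157,428],P[110,400])
E
```

```text
60 58 199 202 58
bottle 0.008 [6.428e+02 1.710e+01 5.530e+01 5.460e+01 4.000e-01]
bottle 0.014 [6.409e+02 1.790e+01 5.440e+01 5.370e+01 4.000e-01]
tester 0.008 [631.7 104.9 127.4  41.    6.6]
tester 0.014 [630.  104.2 125.3  40.4   6.6]
tester 0.0 [421.9  -9.6 116.8  27.  -76. ]
tester 0.011 [425.   -7.3 113.4  26.2 -76. ]
tester 0.022 [428.   -5.1 110.   25.4 -76. ]
tester depth [429.   -4.6 109.8  26.8 -77.5] [ 0.4297353  -0.00157736  0.02350799] [0.64113866 0.01744512 0.0112567 ] [0.6060421  0.06733479 0.01679487]
```

Request:
{"api": "move_arm", "payload": {"increments": [{"dy": -0.0323,"dx": -0.0017},{"dy": -0.0323,"dx": -0.0017},{"dy": -0.0324,"dx": -0.0016},{"rz": -0.122,"dz": 0.03},{"rz": -0.122,"dz": 0.03},{"dz": 0.03},{"dz": 0.03},{"dz": 0.03,"jaw": 0.05}], "squeeze": 30}}

```text
$.increments[0]: bad value
```

Request:
{"api": "move_arm", "payload": {"increments": [{"dx": -0.002,"dy": -0.032},{"dx": -0.002,"dy": -0.032},{"dx": -0.001,"dy": -0.033},{"dz": 0.03,"rz": -0.122},{"dz": 0.03,"rz": -0.122},{"dz": 0.03},{"dz": 0.03},{"dz": 0.03,"jaw": 0.05}], "squeeze": 30}}

```text
$.increments[0]: bad value
```

Request:
{"api": "move_arm", "payload": {"increments": [{"dx": -0.002,"dy": -0.032,"dz": 0,"rx": 0,"ry": 0,"rz": 0,"jaw": 0.085}], "squeeze": 30}}

```text
time: 0.28
tool_pos: [0.4951, -0.0023, 0.2302]
tcp_rot: [3.142, -0.0, 1.571]
force: [0.1, -0.2, 0.6]
grip_width: 0.0848
grasp_force: 0.0
```

Request:
{"api": "move_arm", "payload": {"increments": [{"dx": -0.002,"dy": -0.032,"dz": 0,"rx": 0,"ry": 0,"rz": 0,"jaw": 0.085},{"dx": -0.001,"dy": -0.033,"dz": 0,"rx": 0,"ry": 0,"rz": 0,"jaw": 0.085},{"dx": 0,"dy": 0,"dz": 0.03,"rx": 0,"ry": 0,"rz": -0.122,"jaw": 0.085},{"dx": 0,"dy": 0,"dz": 0.03,"rx": 0,"ry": 0,"rz": -0.122,"jaw": 0.085},{"dx": 0,"dy": 0,"dz": 0.03,"rx": 0,"ry": 0,"rz": 0,"jaw": 0.085},{"dx": 0,"dy": 0,"dz": 0.03,"rx": 0,"ry": 0,"rz": 0,"jaw": 0.06},{"dx": 0,"dy": 0,"dz": 0.03,"rx": 0,"ry": 0,"rz": 0,"jaw": 0.06}]}}

```text
time: 0.87
tool_pos: [0.4278, -0.005, 0.0801]
tcp_rot: [3.141, 0.0, 1.815]
force: [1.7, -1.0, 0.3]
grip_width: 0.0637
grasp_force: 0.0
```

Request:
{"api": "move_arm", "payload": {"increments": [{"dx": 0,"dy": 0,"dz": 0.03,"rx": 0,"ry": 0,"rz": 0,"jaw": 0.05},{"dx": 0,"dy": 0,"dz": 0.03,"rx": 0,"ry": 0,"rz": 0,"jaw": 0.05},{"dx": 0,"dy": 0,"dz": 0.013,"rx": 0,"ry": 0,"rz": 0,"jaw": 0.05},{"dx": 0,"dy": 0,"dz": 0,"rx": 0,"ry": 0,"rz": 0,"jaw": 0.01},{"dx": 0,"dy": 0,"dz": 0,"rx": 0,"ry": 0,"rz": 0,"jaw": 0.01},{"dx": 0,"dy": 0,"dz": 0,"rx": 0,"ry": 0,"rz": 0,"jaw": 0.01},{"dx": 0,"dy": 0,"dz": 0,"rx": 0,"ry": 0,"rz": 0,"jaw": 0.01},{"dx": 0,"dy": 0,"dz": 0,"rx": 0,"ry": 0,"rz": 0,"jaw": 0.01}]}}

```text
time: 1.53
tool_pos: [0.4286, -0.0051, 0.0092]
tcp_rot: [3.14, 0.001, 1.815]
force: [0.0, -0.2, -1.1]
grip_width: 0.0235
grasp_force: 32.2
```

Request:
{"api": "move_arm", "payload": {"increments": [{"dx": 0,"dy": 0,"dz": -0.03,"rx": 0,"ry": 0,"rz": 0,"jaw": 0.01},{"dx": 0,"dy": 0,"dz": -0.04,"rx": 0,"ry": 0,"rz": 0,"jaw": 0.01},{"dx": 0.0095,"dy": 0.037,"dz": 0,"rx": 0,"ry": 0,"rz": 0,"jaw": 0.01},{"dx": 0.0095,"dy": 0.037,"dz": 0,"rx": 0,"ry": 0,"rz": 0,"jaw": 0.01},{"dx": 0.0095,"dy": 0.037,"dz": 0,"rx": 0,"ry": 0,"rz": 0,"jaw": 0.01},{"dx": 0.0095,"dy": 0.037,"dz": 0,"rx": 0,"ry": 0,"rz": 0,"jaw": 0.01},{"dx": 0.0095,"dy": 0.037,"dz": 0,"rx": 0,"ry": 0,"rz": 0,"jaw": 0.01},{"dx": 0.0095,"dy": 0.037,"dz": 0,"rx": 0,"ry": 0,"rz": 0,"jaw": 0.01}]}}

```text
time: 2.2
tool_pos: [0.631, 0.1052, 0.079]
tcp_rot: [3.141, 0.0, 1.815]
force: [0.9, -0.5, -1.0]
grip_width: 0.023
grasp_force: 32.2
```

Request:
{"api": "move_arm", "payload": {"increments": [{"dx": 0,"dy": 0,"dz": 0,"rx": 0,"ry": 0,"rz": -0.12,"jaw": 0.01},{"dx": 0,"dy": 0,"dz": 0,"rx": 0,"ry": 0,"rz": -0.12,"jaw": 0.01},{"dx": 0,"dy": 0,"dz": 0,"rx": 0,"ry": 0,"rz": -0.12,"jaw": 0.01},{"dx": 0,"dy": 0,"dz": 0,"rx": 0,"ry": 0,"rz": -0.12,"jaw": 0.01},{"dx": 0,"dy": 0,"dz": 0,"rx": 0,"ry": 0,"rz": -0.12,"jaw": 0.01},{"dx": 0,"dy": 0,"dz": 0,"rx": 0,"ry": 0,"rz": -0.12,"jaw": 0.01},{"dx": 0,"dy": 0,"dz": 0,"rx": 0,"ry": 0,"rz": -0.12,"jaw": 0.01},{"dx": 0,"dy": 0,"dz": 0,"rx": 0,"ry": 0,"rz": -0.12,"jaw": 0.01}]}}

```text
time: 2.87
tool_pos: [0.6297, 0.104, 0.0789]
tcp_rot: [3.141, 0.001, 2.781]
force: [0.3, 0.1, -0.2]
grip_width: 0.0229
grasp_force: 32.2
```

Request:
{"api": "move_arm", "payload": {"increments": [{"dx": 0,"dy": 0,"dz": 0,"rx": 0,"ry": 0,"rz": -0.12,"jaw": 0.01},{"dx": 0,"dy": 0,"dz": 0,"rx": 0,"ry": 0,"rz": -0.12,"jaw": 0.01},{"dx": 0,"dy": 0,"dz": 0,"rx": 0,"ry": 0,"rz": -0.12,"jaw": 0.01},{"dx": 0,"dy": 0,"dz": 0,"rx": 0,"ry": 0,"rz": -0.12,"jaw": 0.01},{"dx": 0,"dy": 0,"dz": 0,"rx": 0,"ry": 0,"rz": 0,"jaw": 0.01},{"dx": 0,"dy": 0,"dz": 0,"rx": 0,"ry": 0,"rz": 0,"jaw": 0.01}]}}

```text
time: 3.37
tool_pos: [0.6297, 0.1039, 0.0787]
tcp_rot: [-3.142, 0.0, -3.032]
force: [0.5, 0.1, -0.2]
grip_width: 0.0233
grasp_force: 32.2
```

Run:
```python
from h import *
s=r.sense();print(s['time'],s['tool_pos'],s['tcp_rot'],s['joint_positions'])
c=cam('wrist');save(c,'w1');np.savez('w1.npz',**c)
```

```text
3.3667 [0.62968011 0.10392955 0.07872701] [-3.14155642e+00  4.24453442e-04 -3.03195195e+00] [-1.96864898e-02  7.01313967e-01  1.30364509e+00  2.07345641e-05
  1.13620802e+00 -1.70013224e+00]
```

View pics/w1.png

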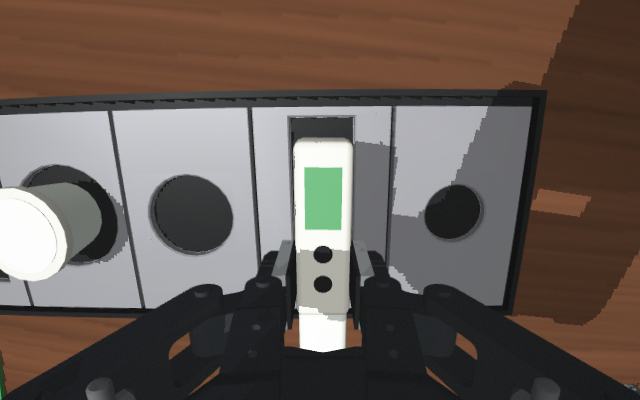

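The tester sits over its slot: slot edges at u 290 and 355, far end at v 117, tester end at v 138. The vial recess is at (452,212). I'll check the fit numerically.

Run:
```python
from h import *
c=dict(np.load('w1.npz'));v=c['img'].max(2);d=v<75
print('vial recess',v[212,452],rect(c,box(d,420,180,485,245),.014),'bottle',rect(c,box(d,145,168,240,260),.014))
row=v[125,270:375].astype(int);print(row[::3])
print('slot far corners',plane(c,[[290,117],[354,117]],.014).round(4)[:,:2].tolist(),'tester end',plane(c,[[294,141],[353,141],[324,138]],.0915).round(4)[:,:2].tolist())
```

```text
vial recess 28 [618.9 189.9  39.7  37.4 -64. ] bottle [639.4  17.2  54.5  52.3  88.3]
[203 205 204 202 203 201 127  63  64  62  63  60  61  60  60  59  59  57
  58  58  57  57  57  57  55  57  55  55 125 190 190 189 188 187 186]
slot far corners [[0.5699, 0.0772], [0.5656, 0.1161]] tester end [[0.5765, 0.0866], [0.5739, 0.1096], [0.574, 0.0982]]
```

Request:
{"api": "move_arm", "payload": {"increments": [{"dx": 0,"dy": 0,"dz": 0.03,"rx": 0,"ry": 0,"rz": 0,"jaw": 0.01},{"dx": 0,"dy": 0,"dz": 0.02,"rx": 0,"ry": 0,"rz": 0,"jaw": 0.01},{"dx": 0,"dy": 0,"dz": 0.008,"rx": 0,"ry": 0,"rz": 0,"jaw": 0.01},{"dx": 0,"dy": 0,"dz": 0.002,"rx": 0,"ry": 0,"rz": 0,"jaw": 0.01},{"dx": 0,"dy": 0,"dz": 0,"rx": 0,"ry": 0,"rz": 0,"jaw": 0.01},{"dx": 0,"dy": 0,"dz": 0,"rx": 0,"ry": 0,"rz": 0,"jaw": 0.01}]}}

```text
time: 3.92
tool_pos: [0.6304, 0.104, 0.0196]
tcp_rot: [-3.141, 0.002, -3.029]
force: [-0.1, -0.3, -1.3]
grip_width: 0.0233
grasp_force: 32.2
```

Request:
{"api": "move_arm", "payload": {"increments": [{"dx": 0,"dy": 0,"dz": 0.002,"rx": 0,"ry": 0,"rz": 0,"jaw": 0.01},{"dx": 0,"dy": 0,"dz": 0,"rx": 0,"ry": 0,"rz": 0,"jaw": 0.01},{"dx": 0,"dy": 0,"dz": 0,"rx": 0,"ry": 0,"rz": 0,"jaw": 0.01}]}}

```text
time: 4.17
tool_pos: [0.6299, 0.1039, 0.0168]
tcp_rot: [-3.141, 0.001, -3.029]
force: [-0.4, 0.0, -0.1]
grip_width: 0.023
grasp_force: 32.3
```

Request:
{"api": "move_arm", "payload": {"increments": [{"dx": 0,"dy": 0,"dz": 0,"rx": 0,"ry": 0,"rz": 0,"jaw": 0.045},{"dx": 0,"dy": 0,"dz": 0,"rx": 0,"ry": 0,"rz": 0,"jaw": 0.045},{"dx": 0,"dy": 0,"dz": 0,"rx": 0,"ry": 0,"rz": 0,"jaw": 0.045},{"dx": 0,"dy": 0,"dz": -0.02,"rx": 0,"ry": 0,"rz": 0,"jaw": 0.045},{"dx": 0,"dy": 0,"dz": -0.04,"rx": 0,"ry": 0,"rz": 0,"jaw": 0.045},{"dx": 0,"dy": 0,"dz": -0.04,"rx": 0,"ry": 0,"rz": 0,"jaw": 0.085},{"dx": 0,"dy": 0,"dz": -0.04,"rx": 0,"ry": 0,"rz": 0,"jaw": 0.085},{"dx": 0,"dy": 0,"dz": -0.04,"rx": 0,"ry": 0,"rz": 0,"jaw": 0.085}]}}

```text
time: 4.83
tool_pos: [0.6293, 0.1039, 0.1985]
tcp_rot: [-3.142, 0.0, -3.028]
force: [1.5, 0.7, -0.4]
grip_width: 0.0788
grasp_force: 0.0
```

Request:
{"api": "move_arm", "payload": {"increments": [{"dx": 0.036,"dy": 0.017,"dz": 0,"rx": 0,"ry": 0,"rz": 0,"jaw": 0.085},{"dx": 0.036,"dy": 0.017,"dz": 0,"rx": 0,"ry": 0,"rz": 0,"jaw": 0.085},{"dx": 0.036,"dy": 0.017,"dz": 0,"rx": 0,"ry": 0,"rz": 0,"jaw": 0.085},{"dx": 0.036,"dy": 0.017,"dz": 0,"rx": 0,"ry": 0,"rz": 0,"jaw": 0.085},{"dx": 0.036,"dy": 0.017,"dz": 0,"rx": 0,"ry": 0,"rz": 0,"jaw": 0.085},{"dx": 0,"dy": 0,"dz": 0,"rx": 0,"ry": 0,"rz": 0.12,"jaw": 0.085},{"dx": 0,"dy": 0,"dz": 0,"rx": 0,"ry": 0,"rz": 0.12,"jaw": 0.085},{"dx": 0,"dy": 0,"dz": 0,"rx": 0,"ry": 0,"rz": 0.12,"jaw": 0.085}]}}

```text
time: 5.5
tool_pos: [0.4408, 0.1683, 0.1968]
tcp_rot: [3.141, 0.001, 2.89]
force: [0.8, 0.2, -0.3]
grip_width: 0.0845
grasp_force: 0.0
```

Request:
{"api": "move_arm", "payload": {"increments": [{"dx": 0,"dy": 0,"dz": 0,"rx": 0,"ry": 0,"rz": 0.12,"jaw": 0.085},{"dx": 0,"dy": 0,"dz": 0,"rx": 0,"ry": 0,"rz": 0.12,"jaw": 0.085},{"dx": 0,"dy": 0,"dz": 0,"rx": 0,"ry": 0,"rz": 0.12,"jaw": 0.085},{"dx": 0,"dy": 0,"dz": 0,"rx": 0,"ry": 0,"rz": 0.12,"jaw": 0.085},{"dx": 0,"dy": 0,"dz": 0,"rx": 0,"ry": 0,"rz": 0.12,"jaw": 0.085},{"dx": 0,"dy": 0,"dz": 0,"rx": 0,"ry": 0,"rz": 0.12,"jaw": 0.085},{"dx": 0,"dy": 0,"dz": 0,"rx": 0,"ry": 0,"rz": 0.12,"jaw": 0.085},{"dx": 0,"dy": 0,"dz": 0,"rx": 0,"ry": 0,"rz": 0.12,"jaw": 0.085}]}}

```text
time: 6.17
tool_pos: [0.4412, 0.1681, 0.1965]
tcp_rot: [3.141, 0.0, 1.929]
force: [0.1, 0.1, 0.1]
grip_width: 0.0848
grasp_force: 0.0
```

Request:
{"api": "move_arm", "payload": {"increments": [{"dx": 0,"dy": 0,"dz": 0,"rx": 0,"ry": 0,"rz": 0.12,"jaw": 0.085},{"dx": 0,"dy": 0,"dz": 0,"rx": 0,"ry": 0,"rz": 0.12,"jaw": 0.085},{"dx": 0,"dy": 0,"dz": 0,"rx": 0,"ry": 0,"rz": 0.12,"jaw": 0.085},{"dx": 0,"dy": 0,"dz": 0,"rx": 0,"ry": 0,"rz": 0.12,"jaw": 0.085},{"dx": 0,"dy": 0,"dz": 0,"rx": 0,"ry": 0,"rz": 0,"jaw": 0.085},{"dx": 0,"dy": 0,"dz": 0,"rx": 0,"ry": 0,"rz": 0,"jaw": 0.085}]}}

```text
time: 6.67
tool_pos: [0.4412, 0.1681, 0.1964]
tcp_rot: [3.141, -0.0, 1.458]
force: [-0.4, 1.1, 0.8]
grip_width: 0.0851
grasp_force: 0.0
```

Run:
```python
from h import *
s=r.sense();print(s['time'],s['tool_pos'],s['tcp_rot'],s['joint_positions'])
c=cam('wrist');save(c,'w2');np.savez('w2.npz',**c)
```

```text
6.6667 [0.44121179 0.16805168 0.19641702] [ 3.14134958e+00 -5.91017303e-05  1.45832943e+00] [1.15029210e-01 2.28691610e-01 1.70357544e+00 2.94641882e-06
 1.20907546e+00 2.27495067e-01]
```

View pics/w2.png

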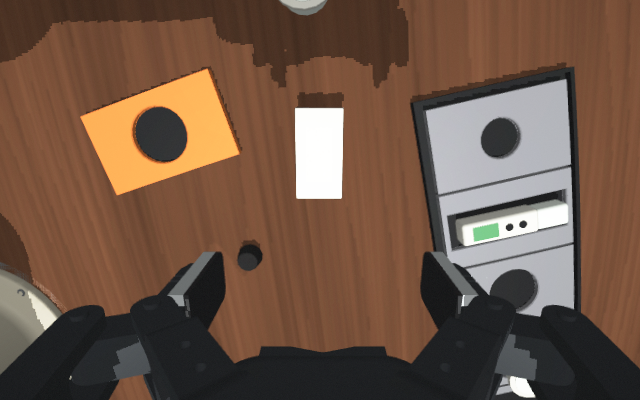

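The tester lies flat in its slot at (510,222), screen up. The slide box is at (319,153), nearly aligned with the jaws, and the vial recess is at (500,137).

Run:
```python
from h import *
c=dict(np.load('w2.npz'));v=c['img'].max(2);d=v<80
m=box(c['img'].min(2)>120,285,95,355,210);print(m.sum(),[rect(c,m,z) for z in(0.016,.032)])
print('vial recess',rect(c,box(d,475,112,528,165),.014),rect(c,box(d,475,112,528,165),.008))
P=cloud(c);print(P[150,320],P[222,540],P[216,548])
```

```text
4315 [array([440.8, 193.2,  88. ,  46.2,  83.4]), array([441.2, 195.2,  83.6,  43.9,  83.4])]
vial recess [619.3 189.9  37.3  36.6 -48.1] [622.4 189.1  38.   37.3 -48.1]
[0.44293587 0.19946545 0.03485211] [0.65491485 0.10369448 0.03077312] [0.66282222 0.10919229 0.03087777]
```

Request:
{"api": "move_arm", "payload": {"increments": [{"dx": 0.027,"dy": -0.003,"dz": 0.02,"rx": 0,"ry": 0,"rz": 0,"jaw": 0.085},{"dx": 0,"dy": 0,"dz": 0.04,"rx": 0,"ry": 0,"rz": 0,"jaw": 0.085},{"dx": 0,"dy": 0,"dz": 0.04,"rx": 0,"ry": 0,"rz": 0,"jaw": 0.085},{"dx": 0,"dy": 0,"dz": 0.03,"rx": 0,"ry": 0,"rz": 0,"jaw": 0.085},{"dx": 0,"dy": 0,"dz": 0.03,"rx": 0,"ry": 0,"rz": 0,"jaw": 0.075},{"dx": 0,"dy": 0,"dz": 0.02,"rx": 0,"ry": 0,"rz": 0,"jaw": 0.075},{"dx": 0,"dy": 0,"dz": 0.006,"rx": 0,"ry": 0,"rz": 0,"jaw": 0.065},{"dx": 0,"dy": 0,"dz": 0,"rx": 0,"ry": 0,"rz": 0,"jaw": 0.055}]}}

```text
time: 7.38
tool_pos: [0.4408, 0.1951, 0.0094]
tcp_rot: [-3.139, 0.001, 1.457]
force: [-0.2, 0.8, 0.0]
grip_width: 0.0556
grasp_force: 0.0
```

Request:
{"api": "move_arm", "payload": {"increments": [{"dx": 0,"dy": 0,"dz": 0,"rx": 0,"ry": 0,"rz": 0,"jaw": 0.03},{"dx": 0,"dy": 0,"dz": 0,"rx": 0,"ry": 0,"rz": 0,"jaw": 0.03},{"dx": 0,"dy": 0,"dz": 0,"rx": 0,"ry": 0,"rz": 0,"jaw": 0.03},{"dx": 0,"dy": 0,"dz": 0,"rx": 0,"ry": 0,"rz": 0,"jaw": 0.03},{"dx": 0,"dy": 0,"dz": 0,"rx": 0,"ry": 0,"rz": 0,"jaw": 0.03}]}}

```text
time: 7.8
tool_pos: [0.442, 0.1954, 0.0114]
tcp_rot: [3.14, -0.001, 1.455]
force: [-0.6, 0.0, 6.6]
grip_width: 0.0433
grasp_force: 33.3
```

Request:
{"api": "move_arm", "payload": {"increments": [{"dx": 0,"dy": 0,"dz": -0.03,"rx": 0,"ry": 0,"rz": 0,"jaw": 0.03},{"dx": 0,"dy": 0,"dz": -0.035,"rx": 0,"ry": 0,"rz": 0,"jaw": 0.03},{"dx": 0,"dy": 0,"dz": -0.035,"rx": 0,"ry": 0,"rz": 0,"jaw": 0.03},{"dx": -0.0293,"dy": 0.0235,"dz": 0,"rx": 0,"ry": 0,"rz": 0,"jaw": 0.03},{"dx": -0.0293,"dy": 0.0235,"dz": 0,"rx": 0,"ry": 0,"rz": 0,"jaw": 0.03},{"dx": -0.0293,"dy": 0.0235,"dz": 0,"rx": 0,"ry": 0,"rz": 0,"jaw": 0.03},{"dx": -0.0293,"dy": 0.0235,"dz": 0,"rx": 0,"ry": 0,"rz": 0,"jaw": 0.03},{"dx": -0.0293,"dy": 0.0235,"dz": 0,"rx": 0,"ry": 0,"rz": 0,"jaw": 0.03}]}}

```text
time: 8.47
tool_pos: [0.5418, 0.0344, 0.1107]
tcp_rot: [3.141, -0.0, 1.455]
force: [-0.4, 0.6, -1.6]
grip_width: 0.0433
grasp_force: 32.3
```

Request:
{"api": "move_arm", "payload": {"increments": [{"dx": -0.0293,"dy": 0.0235,"dz": 0,"rx": 0,"ry": 0,"rz": 0,"jaw": 0.03},{"dx": -0.0293,"dy": 0.0235,"dz": 0,"rx": 0,"ry": 0,"rz": 0,"jaw": 0.03},{"dx": -0.0293,"dy": 0.0235,"dz": 0,"rx": 0,"ry": 0,"rz": 0,"jaw": 0.03},{"dx": -0.0293,"dy": 0.0235,"dz": 0,"rx": 0,"ry": 0,"rz": 0,"jaw": 0.03},{"dx": -0.0293,"dy": 0.0235,"dz": 0,"rx": 0,"ry": 0,"rz": 0,"jaw": 0.03},{"dx": -0.0293,"dy": 0.0235,"dz": 0,"rx": 0,"ry": 0,"rz": 0,"jaw": 0.03},{"dx": 0,"dy": 0,"dz": 0,"rx": 0,"ry": 0,"rz": 0.1215,"jaw": 0.03},{"dx": 0,"dy": 0,"dz": 0,"rx": 0,"ry": 0,"rz": 0.1215,"jaw": 0.03}]}}

```text
time: 9.13
tool_pos: [0.661, -0.1568, 0.1095]
tcp_rot: [-3.141, 0.0, 1.204]
force: [-0.1, 0.9, -1.5]
grip_width: 0.0432
grasp_force: 32.3
```

Request:
{"api": "move_arm", "payload": {"increments": [{"dx": 0,"dy": 0,"dz": 0,"rx": 0,"ry": 0,"rz": 0.1215,"jaw": 0.03},{"dx": 0,"dy": 0,"dz": 0,"rx": 0,"ry": 0,"rz": 0.1215,"jaw": 0.03},{"dx": 0,"dy": 0,"dz": 0,"rx": 0,"ry": 0,"rz": 0.1215,"jaw": 0.03},{"dx": 0,"dy": 0,"dz": 0,"rx": 0,"ry": 0,"rz": 0.1215,"jaw": 0.03},{"dx": 0,"dy": 0,"dz": 0,"rx": 0,"ry": 0,"rz": 0.1215,"jaw": 0.03},{"dx": 0,"dy": 0,"dz": 0,"rx": 0,"ry": 0,"rz": 0.1215,"jaw": 0.03},{"dx": 0,"dy": 0,"dz": 0,"rx": 0,"ry": 0,"rz": 0.1215,"jaw": 0.03},{"dx": 0,"dy": 0,"dz": 0,"rx": 0,"ry": 0,"rz": 0.1215,"jaw": 0.03}]}}

```text
time: 9.8
tool_pos: [0.6607, -0.1548, 0.1104]
tcp_rot: [-3.141, 0.0, 0.234]
force: [1.2, 0.6, -0.8]
grip_width: 0.043
grasp_force: 32.3
```

Request:
{"api": "move_arm", "payload": {"increments": [{"dx": 0,"dy": 0,"dz": 0,"rx": 0,"ry": 0,"rz": 0.1215,"jaw": 0.03},{"dx": 0,"dy": 0,"dz": 0,"rx": 0,"ry": 0,"rz": 0,"jaw": 0.03},{"dx": 0,"dy": 0,"dz": 0,"rx": 0,"ry": 0,"rz": 0,"jaw": 0.03}]}}

```text
time: 10.05
tool_pos: [0.6607, -0.1548, 0.1104]
tcp_rot: [-3.141, 0.0, 0.122]
force: [-0.5, -0.5, -1.8]
grip_width: 0.0431
grasp_force: 32.3
```

Run:
```python
from h import *
s=r.sense();print(s['time'],s['tool_pos'],s['tcp_rot'],s['joint_positions'])
c=cam('wrist');save(c,'w3');np.savez('w3.npz',**c)
```

```text
10.05 [ 0.66073683 -0.15478786  0.11037944] [-3.14149132e+00  5.56436059e-05  1.22059339e-01] [-4.02364667e-01  7.54636964e-01  1.11790000e+00  6.26807958e-05
  1.26915459e+00  1.04635370e+00]
```

View pics/w3.png

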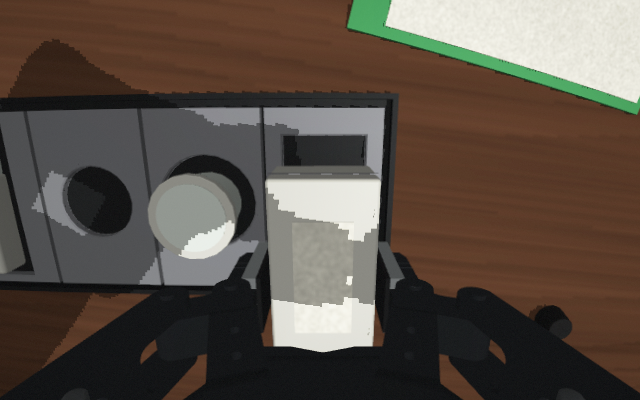

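The slide box hangs over its recess: recess far edge at v 135, u 283–367; box top far edge at v 178, u 267–380. I'll check the offsets.

Run:
```python
from h import *
c=dict(np.load('w3.npz'));v=c['img'].max(2).astype(int)
print(v[150,274:290],v[150,360:376],v[126:142,310])
a=plane(c,[[283,135],[367,135]],.014)[:,:2];e=np.array([np.cos(.119),np.sin(.119)])
print('recess far',a.round(4),'centre',a.mean(0)-.05*e)
b=plane(c,[[267,178],[380,178]],.131)[:,:2];print('box far',b.round(4),np.linalg.norm(b[0]-b[1]),'centre',b.mean(0)-.042*e)
```

```text
[87 88 89 86 88 87 82 74 53 54 28 23 23 24 25 25] [ 49  50  25  28  71  68 107 143 161 162 161 162 161 161 163 163] [156 155 155 155 154 154 153 148 124  99  44  44  43  43  44  43]
recess far [[ 0.707  -0.1209]
 [ 0.7143 -0.1803]] centre [ 0.660981   -0.15653847]
box far [[ 0.7001 -0.129 ]
 [ 0.7053 -0.1715]] 0.042855740308362276 centre [ 0.66101336 -0.15523715]
```

Request:
{"api": "move_arm", "payload": {"increments": [{"dx": 0,"dy": 0.001,"dz": 0.03,"rx": 0,"ry": 0,"rz": 0,"jaw": 0.03},{"dx": 0,"dy": 0,"dz": 0.03,"rx": 0,"ry": 0,"rz": 0,"jaw": 0.03},{"dx": 0,"dy": 0,"dz": 0.02,"rx": 0,"ry": 0,"rz": 0,"jaw": 0.03},{"dx": 0,"dy": 0,"dz": 0.007,"rx": 0,"ry": 0,"rz": 0,"jaw": 0.03},{"dx": 0,"dy": 0,"dz": 0,"rx": 0,"ry": 0,"rz": 0,"jaw": 0.03},{"dx": 0,"dy": 0,"dz": 0,"rx": 0,"ry": 0,"rz": 0,"jaw": 0.03},{"dx": 0,"dy": 0,"dz": 0,"rx": 0,"ry": 0,"rz": 0,"jaw": 0.03}]}}

```text
time: 10.68
tool_pos: [0.6619, -0.1562, 0.0252]
tcp_rot: [3.14, -0.003, 0.119]
force: [0.2, 0.4, -1.4]
grip_width: 0.0432
grasp_force: 32.3
```

Request:
{"api": "move_arm", "payload": {"increments": [{"dx": 0,"dy": 0,"dz": 0.003,"rx": 0,"ry": 0,"rz": 0,"jaw": 0.03},{"dx": 0,"dy": 0,"dz": 0.002,"rx": 0,"ry": 0,"rz": 0,"jaw": 0.03},{"dx": 0,"dy": 0,"dz": 0,"rx": 0,"ry": 0,"rz": 0,"jaw": 0.03},{"dx": 0,"dy": 0,"dz": 0,"rx": 0,"ry": 0,"rz": 0,"jaw": 0.03}]}}

```text
time: 11.02
tool_pos: [0.6614, -0.1561, 0.0194]
tcp_rot: [3.141, -0.001, 0.119]
force: [-0.5, 0.5, 5.2]
grip_width: 0.0431
grasp_force: 33.1
```

Request:
{"api": "move_arm", "payload": {"increments": [{"dx": 0,"dy": 0,"dz": 0,"rx": 0,"ry": 0,"rz": 0,"jaw": 0.06},{"dx": 0,"dy": 0,"dz": 0,"rx": 0,"ry": 0,"rz": 0,"jaw": 0.06},{"dx": 0,"dy": 0,"dz": 0,"rx": 0,"ry": 0,"rz": 0,"jaw": 0.06},{"dx": 0,"dy": 0,"dz": -0.02,"rx": 0,"ry": 0,"rz": 0,"jaw": 0.06},{"dx": 0,"dy": 0,"dz": -0.04,"rx": 0,"ry": 0,"rz": 0,"jaw": 0.06},{"dx": 0,"dy": 0,"dz": -0.04,"rx": 0,"ry": 0,"rz": 0,"jaw": 0.085},{"dx": 0,"dy": 0,"dz": -0.04,"rx": 0,"ry": 0,"rz": 0,"jaw": 0.085},{"dx": 0,"dy": 0,"dz": -0.04,"rx": 0,"ry": 0,"rz": 0,"jaw": 0.085}]}}

```text
time: 11.68
tool_pos: [0.6606, -0.1557, 0.2002]
tcp_rot: [-3.141, 0.0, 0.118]
force: [0.6, -0.2, -0.1]
grip_width: 0.0847
grasp_force: 0.0
```

Request:
{"api": "move_arm", "payload": {"increments": [{"dx": -0.035,"dy": 0,"dz": 0,"rx": 0,"ry": 0,"rz": 0,"jaw": 0.085},{"dx": -0.035,"dy": 0,"dz": 0,"rx": 0,"ry": 0,"rz": 0,"jaw": 0.085},{"dx": -0.035,"dy": 0,"dz": 0,"rx": 0,"ry": 0,"rz": 0,"jaw": 0.085},{"dx": -0.035,"dy": 0,"dz": 0,"rx": 0,"ry": 0,"rz": 0,"jaw": 0.085},{"dx": -0.035,"dy": 0,"dz": 0,"rx": 0,"ry": 0,"rz": 0,"jaw": 0.085},{"dx": -0.035,"dy": -0.002,"dz": 0,"rx": 0,"ry": 0,"rz": 0,"jaw": 0.085},{"dx": 0,"dy": 0,"dz": 0,"rx": 0,"ry": 0,"rz": -0.121,"jaw": 0.085},{"dx": 0,"dy": 0,"dz": 0,"rx": 0,"ry": 0,"rz": -0.121,"jaw": 0.085}]}}

```text
time: 12.35
tool_pos: [0.4508, -0.1787, 0.1986]
tcp_rot: [3.141, -0.0, 0.364]
force: [0.0, -0.5, 0.2]
grip_width: 0.0848
grasp_force: 0.0
```

Request:
{"api": "move_arm", "payload": {"increments": [{"dx": 0,"dy": 0,"dz": 0,"rx": 0,"ry": 0,"rz": -0.121,"jaw": 0.085},{"dx": 0,"dy": 0,"dz": 0,"rx": 0,"ry": 0,"rz": -0.121,"jaw": 0.085},{"dx": 0,"dy": 0,"dz": 0,"rx": 0,"ry": 0,"rz": -0.121,"jaw": 0.085},{"dx": 0,"dy": 0,"dz": 0,"rx": 0,"ry": 0,"rz": -0.121,"jaw": 0.085},{"dx": 0,"dy": 0,"dz": 0,"rx": 0,"ry": 0,"rz": -0.121,"jaw": 0.085},{"dx": 0,"dy": 0,"dz": 0,"rx": 0,"ry": 0,"rz": -0.121,"jaw": 0.085},{"dx": 0,"dy": 0,"dz": 0,"rx": 0,"ry": 0,"rz": -0.121,"jaw": 0.085},{"dx": 0,"dy": 0,"dz": 0,"rx": 0,"ry": 0,"rz": -0.121,"jaw": 0.085}]}}

```text
time: 13.02
tool_pos: [0.4521, -0.1786, 0.1983]
tcp_rot: [-3.142, -0.0, 1.334]
force: [-1.0, -0.1, -0.4]
grip_width: 0.0848
grasp_force: 0.0
```

Request:
{"api": "move_arm", "payload": {"increments": [{"dx": 0,"dy": 0,"dz": 0,"rx": 0,"ry": 0,"rz": -0.121,"jaw": 0.085},{"dx": 0,"dy": 0,"dz": 0,"rx": 0,"ry": 0,"rz": -0.121,"jaw": 0.085},{"dx": 0,"dy": 0,"dz": 0,"rx": 0,"ry": 0,"rz": 0,"jaw": 0.085},{"dx": 0,"dy": 0,"dz": 0,"rx": 0,"ry": 0,"rz": 0,"jaw": 0.085}]}}

```text
time: 13.35
tool_pos: [0.4521, -0.1786, 0.1983]
tcp_rot: [-3.142, -0.0, 1.567]
force: [0.3, 0.1, -0.6]
grip_width: 0.085
grasp_force: 0.0
```

Run:
```python
from h import *
s=r.sense();print(s['time'],s['tool_pos'],s['tcp_rot'],s['joint_positions'])
c=cam('wrist');save(c,'w4');np.savez('w4.npz',**c)
```

```text
13.35 [ 0.45213611 -0.17857964  0.19825803] [-3.14156474e+00 -7.57629204e-05  1.56668860e+00] [-6.17768173e-01  2.57198714e-01  1.66156412e+00  4.87890110e-05
  1.22289626e+00 -6.13677084e-01]
```

View pics/w4.png

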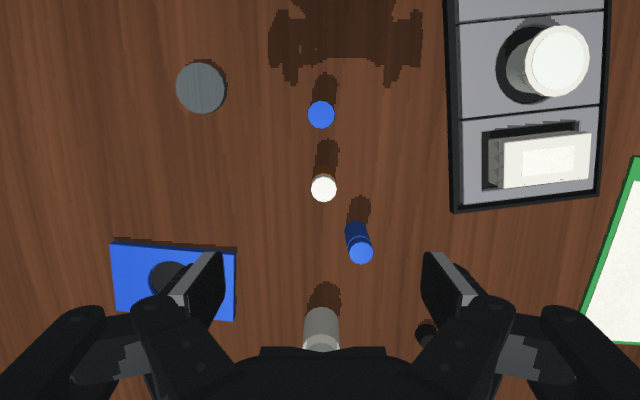

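The slide box sits in its recess at (540,157). The amber vial's white cap is at (323,189), the blue look-alikes are at (321,114) and (360,252), and the bottle is at (321,330).

Run:
```python
from h import *
c=dict(np.load('w4.npz'));lo=c['img'].min(2)
print('cap',rect(c,box(lo>150,300,165,345,210),.06)); print('bottle px z', cloud(c)[330,321])
P=cloud(c);q=P[130:150,540:580].reshape(-1,3);print('box top z',np.median(P[150:165,520:570,2]), P[189,323])
```

```text
cap [ 453.2 -178.3   21.9   21.3   45.2]
bottle px z [ 0.45043087 -0.33327553  0.04482643]
box top z 0.04247874597931181 [ 0.45299828 -0.17794707  0.06196429]
```

Request:
{"api": "move_arm", "payload": {"increments": [{"dx": 0,"dy": 0.001,"dz": 0.02,"rx": 0,"ry": 0,"rz": 0,"jaw": 0.06},{"dx": 0,"dy": 0,"dz": 0.04,"rx": 0,"ry": 0,"rz": 0,"jaw": 0.06},{"dx": 0,"dy": 0,"dz": 0.03,"rx": 0,"ry": 0,"rz": 0,"jaw": 0.06},{"dx": 0,"dy": 0,"dz": 0.03,"rx": 0,"ry": 0,"rz": 0,"jaw": 0.06},{"dx": 0,"dy": 0,"dz": 0.03,"rx": 0,"ry": 0,"rz": 0,"jaw": 0.06},{"dx": 0,"dy": 0,"dz": 0.02,"rx": 0,"ry": 0,"rz": 0,"jaw": 0.06},{"dx": 0,"dy": 0,"dz": 0.008,"rx": 0,"ry": 0,"rz": 0,"jaw": 0.06},{"dx": 0,"dy": 0,"dz": 0,"rx": 0,"ry": 0,"rz": 0,"jaw": 0.04}]}}

```text
time: 14.07
tool_pos: [0.4525, -0.1782, 0.019]
tcp_rot: [-3.139, -0.002, 1.568]
force: [-0.2, 0.4, 0.3]
grip_width: 0.0494
grasp_force: 0.0
```

Request:
{"api": "move_arm", "payload": {"increments": [{"dx": 0,"dy": 0,"dz": 0,"rx": 0,"ry": 0,"rz": 0,"jaw": 0.03},{"dx": 0,"dy": 0,"dz": 0,"rx": 0,"ry": 0,"rz": 0,"jaw": 0.01},{"dx": 0,"dy": 0,"dz": 0,"rx": 0,"ry": 0,"rz": 0,"jaw": 0.01},{"dx": 0,"dy": 0,"dz": 0,"rx": 0,"ry": 0,"rz": 0,"jaw": 0.01},{"dx": 0,"dy": 0,"dz": 0,"rx": 0,"ry": 0,"rz": 0,"jaw": 0.01},{"dx": 0,"dy": 0,"dz": 0,"rx": 0,"ry": 0,"rz": 0,"jaw": 0.01}]}}

```text
time: 14.57
tool_pos: [0.454, -0.1792, 0.0217]
tcp_rot: [3.139, 0.002, 1.57]
force: [-0.5, 0.2, 7.3]
grip_width: 0.0222
grasp_force: 30.0
```

Request:
{"api": "move_arm", "payload": {"increments": [{"dx": 0,"dy": 0,"dz": -0.03,"rx": 0,"ry": 0,"rz": 0,"jaw": 0.01},{"dx": 0,"dy": 0,"dz": -0.035,"rx": 0,"ry": 0,"rz": 0,"jaw": 0.01},{"dx": 0,"dy": 0,"dz": -0.035,"rx": 0,"ry": 0,"rz": 0,"jaw": 0.01},{"dx": 0.0335,"dy": 0.015,"dz": 0,"rx": 0,"ry": 0,"rz": 0,"jaw": 0.01},{"dx": 0.0335,"dy": 0.015,"dz": 0,"rx": 0,"ry": 0,"rz": 0,"jaw": 0.01},{"dx": 0.0335,"dy": 0.015,"dz": 0,"rx": 0,"ry": 0,"rz": 0,"jaw": 0.01},{"dx": 0.0335,"dy": 0.015,"dz": 0,"rx": 0,"ry": 0,"rz": 0,"jaw": 0.01},{"dx": 0.0335,"dy": 0.015,"dz": 0,"rx": 0,"ry": 0,"rz": 0,"jaw": 0.01}]}}

```text
time: 15.23
tool_pos: [0.5287, -0.0094, 0.121]
tcp_rot: [3.141, 0.0, 1.57]
force: [-0.4, -0.8, -1.2]
grip_width: 0.0225
grasp_force: 29.6
```

Request:
{"api": "move_arm", "payload": {"increments": [{"dx": 0.0335,"dy": 0.015,"dz": 0,"rx": 0,"ry": 0,"rz": 0,"jaw": 0.01},{"dx": 0.0335,"dy": 0.015,"dz": 0,"rx": 0,"ry": 0,"rz": 0,"jaw": 0.01},{"dx": 0.0335,"dy": 0.015,"dz": 0,"rx": 0,"ry": 0,"rz": 0,"jaw": 0.01},{"dx": 0.0335,"dy": 0.015,"dz": 0,"rx": 0,"ry": 0,"rz": 0,"jaw": 0.01},{"dx": 0.0335,"dy": 0.015,"dz": 0,"rx": 0,"ry": 0,"rz": 0,"jaw": 0.01},{"dx": 0.0335,"dy": 0.015,"dz": 0,"rx": 0,"ry": 0,"rz": 0,"jaw": 0.01},{"dx": 0,"dy": 0,"dz": 0,"rx": 0,"ry": 0,"rz": 0,"jaw": 0.01},{"dx": 0,"dy": 0,"dz": 0,"rx": 0,"ry": 0,"rz": 0,"jaw": 0.01}]}}

```text
time: 15.9
tool_pos: [0.6182, 0.1913, 0.1202]
tcp_rot: [3.142, 0.0, 1.573]
force: [-0.6, -0.3, -1.0]
grip_width: 0.0225
grasp_force: 29.7
```

Run:
```python
from h import *
s=r.sense();print(s['time'],s['tool_pos'],s['tcp_rot'],s['joint_positions'])
c=cam('wrist');save(c,'w5');np.savez('w5.npz',**c)
```

```text
15.9 [0.61824688 0.19127209 0.12018967] [3.14156590e+00 1.04681582e-04 1.57267504e+00] [ 1.19390929e-01  6.75454315e-01  1.23260539e+00 -1.13490110e-04
  1.23351866e+00  1.17549769e-01]
```

View pics/w5.png

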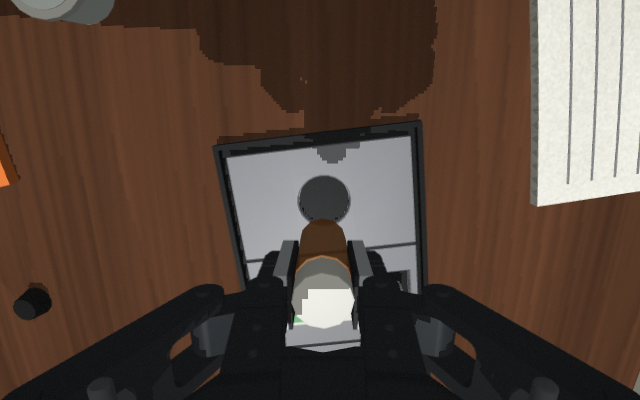

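The vial is held upright and its recess is visible at (324,200), bottom edge partly behind the vial. I'll measure it.

Run:
```python
from h import *
c=dict(np.load('w5.npz'));i=c['img'].astype(int);v=i.max(2)
m=(v<105)&(i[:,:,0]<i[:,:,2]+20);m=box(m,292,170,358,218)
b=cv2.findContours(m.astype(np.uint8),0,1)[0];k=max(b,key=cv2.contourArea).reshape(-1,2);k=k[k[:,1]<216]
p=plane(c,k,.014)[:,:2];A=np.c_[2*p,np.ones(len(p))];x=np.linalg.lstsq(A,(p**2).sum(1),rcond=None)[0]
print('recess centre',x[:2],'dia',2*np.sqrt(x[2]+x[0]**2+x[1]**2))
a=(i[:,:,0]>i[:,:,2]+40)&(v<200);a=box(a,290,215,355,262);k=np.argwhere(a);print(k.min(0),k.max(0), plane(c,[[k[:,1].min(),235],[k[:,1].max(),235],[323,k[:,0].min()]],.1).round(4).tolist())
```

```text
recess centre [0.61957814 0.18955402] dia 0.03949742026942052
[219 300] [261 342] [[0.6067, 0.1942, 0.1], [0.6289, 0.1942, 0.1], [0.6188, 0.2031, 0.1]]
```

Request:
{"api": "move_arm", "payload": {"increments": [{"dx": -0.0015,"dy": 0.0015,"dz": 0.03,"rx": 0,"ry": 0,"rz": 0,"jaw": 0.01},{"dx": 0,"dy": 0,"dz": 0.03,"rx": 0,"ry": 0,"rz": 0,"jaw": 0.01},{"dx": 0,"dy": 0,"dz": 0.02,"rx": 0,"ry": 0,"rz": 0,"jaw": 0.01},{"dx": 0,"dy": 0,"dz": 0.006,"rx": 0,"ry": 0,"rz": 0,"jaw": 0.01},{"dx": 0,"dy": 0,"dz": 0,"rx": 0,"ry": 0,"rz": 0,"jaw": 0.01},{"dx": 0,"dy": 0,"dz": 0,"rx": 0,"ry": 0,"rz": 0,"jaw": 0.01},{"dx": 0,"dy": 0,"dz": 0.003,"rx": 0,"ry": 0,"rz": 0,"jaw": 0.01},{"dx": 0,"dy": 0,"dz": 0,"rx": 0,"ry": 0,"rz": 0,"jaw": 0.01}]}}

```text
time: 16.62
tool_pos: [0.6204, 0.1881, 0.0325]
tcp_rot: [3.14, -0.0, 1.57]
force: [0.6, 0.1, -0.8]
grip_width: 0.0223
grasp_force: 29.7
```

Request:
{"api": "move_arm", "payload": {"increments": [{"dx": 0,"dy": 0,"dz": 0.0015,"rx": 0,"ry": 0,"rz": 0,"jaw": 0.01},{"dx": 0,"dy": 0,"dz": 0,"rx": 0,"ry": 0,"rz": 0,"jaw": 0.01},{"dx": 0,"dy": 0,"dz": 0,"rx": 0,"ry": 0,"rz": 0,"jaw": 0.01}]}}

```text
time: 16.87
tool_pos: [0.6199, 0.1883, 0.0301]
tcp_rot: [3.141, -0.0, 1.57]
force: [0.1, 0.2, 0.4]
grip_width: 0.0221
grasp_force: 29.7
```

Request:
{"api": "move_arm", "payload": {"increments": [{"dx": 0,"dy": 0,"dz": 0,"rx": 0,"ry": 0,"rz": 0,"jaw": 0.045},{"dx": 0,"dy": 0,"dz": 0,"rx": 0,"ry": 0,"rz": 0,"jaw": 0.045},{"dx": 0,"dy": 0,"dz": 0,"rx": 0,"ry": 0,"rz": 0,"jaw": 0.045},{"dx": 0,"dy": 0,"dz": -0.02,"rx": 0,"ry": 0,"rz": 0,"jaw": 0.045},{"dx": 0,"dy": 0,"dz": -0.04,"rx": 0,"ry": 0,"rz": 0,"jaw": 0.045},{"dx": 0,"dy": 0,"dz": -0.04,"rx": 0,"ry": 0,"rz": 0,"jaw": 0.085},{"dx": 0,"dy": 0,"dz": -0.04,"rx": 0,"ry": 0,"rz": 0,"jaw": 0.085},{"dx": 0,"dy": 0,"dz": -0.04,"rx": 0,"ry": 0,"rz": 0,"jaw": 0.085}]}}

```text
time: 17.53
tool_pos: [0.6195, 0.1883, 0.212]
tcp_rot: [3.141, -0.0, 1.57]
force: [0.7, -0.2, 0.2]
grip_width: 0.0792
grasp_force: 0.0
```

Request:
{"api": "move_arm", "payload": {"increments": [{"dx": -0.038,"dy": -0.012,"dz": 0,"rx": 0,"ry": 0,"rz": 0,"jaw": 0.085},{"dx": -0.038,"dy": -0.012,"dz": 0,"rx": 0,"ry": 0,"rz": 0,"jaw": 0.085},{"dx": -0.038,"dy": -0.012,"dz": 0,"rx": 0,"ry": 0,"rz": 0,"jaw": 0.085},{"dx": -0.038,"dy": -0.012,"dz": 0,"rx": 0,"ry": 0,"rz": 0,"jaw": 0.085},{"dx": -0.038,"dy": -0.012,"dz": 0,"rx": 0,"ry": 0,"rz": 0,"jaw": 0.085},{"dx": -0.038,"dy": -0.012,"dz": 0,"rx": 0,"ry": 0,"rz": 0,"jaw": 0.085},{"dx": -0.038,"dy": -0.012,"dz": 0,"rx": 0,"ry": 0,"rz": 0,"jaw": 0.085}]}}

```text
time: 18.12
tool_pos: [0.5348, -0.0792, 0.21]
tcp_rot: [3.141, 0.0, 1.57]
force: [1.1, 0.6, 0.4]
grip_width: 0.0852
grasp_force: 0.0
```

Request:
{"api": "move_arm", "payload": {"increments": [{"dx": -0.038,"dy": -0.012,"dz": 0,"rx": 0,"ry": 0,"rz": 0,"jaw": 0.085},{"dx": -0.038,"dy": -0.012,"dz": 0,"rx": 0,"ry": 0,"rz": 0,"jaw": 0.085},{"dx": -0.038,"dy": -0.012,"dz": 0,"rx": 0,"ry": 0,"rz": 0,"jaw": 0.085},{"dx": -0.038,"dy": -0.012,"dz": 0,"rx": 0,"ry": 0,"rz": 0,"jaw": 0.085},{"dx": -0.038,"dy": -0.012,"dz": 0,"rx": 0,"ry": 0,"rz": 0,"jaw": 0.085},{"dx": -0.038,"dy": -0.012,"dz": 0,"rx": 0,"ry": 0,"rz": 0,"jaw": 0.085},{"dx": -0.038,"dy": -0.012,"dz": 0,"rx": 0,"ry": 0,"rz": 0,"jaw": 0.085},{"dx": 0,"dy": 0,"dz": 0,"rx": 0,"ry": 0,"rz": 0,"jaw": 0.085}]}}

```text
time: 18.78
tool_pos: [0.4491, -0.3493, 0.2095]
tcp_rot: [-3.141, 0.002, 1.565]
force: [0.1, -0.6, -0.5]
grip_width: 0.0853
grasp_force: 0.0
```

Request:
{"api": "move_arm", "payload": {"increments": [{"dx": 0,"dy": 0,"dz": 0,"rx": 0,"ry": 0,"rz": 0,"jaw": 0.085},{"dx": 0,"dy": 0,"dz": 0,"rx": 0,"ry": 0,"rz": 0,"jaw": 0.085}]}}

```text
time: 18.95
tool_pos: [0.4517, -0.3432, 0.2098]
tcp_rot: [3.142, -0.0, 1.57]
force: [-0.7, -0.2, 0.4]
grip_width: 0.085
grasp_force: 0.0
```

Run:
```python
from h import *
s=r.sense();print(s['time'],s['tool_pos'],s['tcp_rot'],s['joint_positions'])
c=cam('wrist');save(c,'w6');np.savez('w6.npz',**c)
P=cloud(c);lo=c['img'].min(2);m=(P[:,:,2]>.072)&(P[:,:,2]<.085)&(lo>100)
m=box(m,230,60,410,330);k=np.argwhere(m);print(len(k),k.min(0),k.max(0),rect(c,m,.078),P[m][:,2].mean())
```

```text
18.95 [ 0.45167376 -0.34315635  0.20978847] [ 3.14153268e+00 -3.89614474e-04  1.57020723e+00] [-8.56337124e-01  4.22331730e-01  1.39957598e+00  3.10454493e-04
  1.31993981e+00 -8.55825119e-01]
1075 [183 302] [219 338] [ 449.9 -352.2   32.1   31.    90. ] 0.07984684526398846
```

View pics/w6.png

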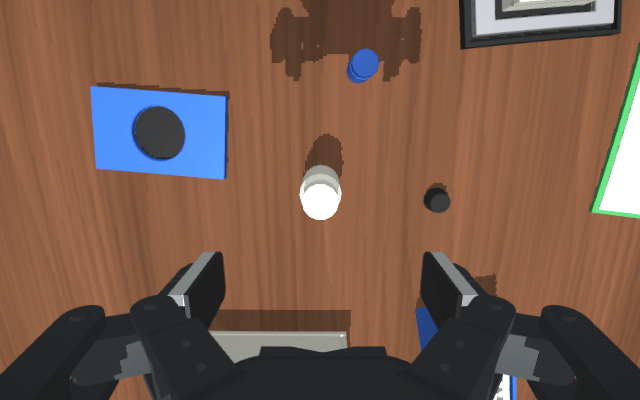

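The bottle cap is at (320,201). A grey crate at (280,340) and a blue rack at (430,340) lie on the −y side, so I'll check clearance before descending.

Run:
```python
from h import *
for n in('scene','side'):
    P=cloud(dict(np.load(n+'0.npz'))).reshape(-1,3)
    m=(P[:,0]>.3)&(P[:,0]<.6)&(P[:,1]>-.7)&(P[:,1]<-.385)&(P[:,2]>.02)&(P[:,2]<.3);q=P[m];print(n,len(q),q.max(0),q.min(0))
    for y in(-.40,-.42,-.44,-.46,-.48):
        t=q[(q[:,1]>y)&(abs(q[:,0]-.45)<.09)];print(y,len(t),t[:,2].max() if len(t) else '')
```

```text
scene 5147 [ 0.59999225 -0.4995206   0.07340525] [ 0.30009164 -0.69958581  0.02001001]
-0.4 0 
-0.42 0 
-0.44 0 
-0.46 0 
-0.48 0 
side 8299 [ 0.599928   -0.50226292  0.0735533 ] [ 0.30000083 -0.69999869  0.02005032]
-0.4 0 
-0.42 0 
-0.44 0 
-0.46 0 
-0.48 0
```

Request:
{"api": "move_arm", "payload": {"increments": [{"dx": -0.009,"dy": -0.0015,"dz": 0.02,"rx": 0,"ry": 0,"rz": 0,"jaw": 0.085},{"dx": 0,"dy": 0,"dz": 0.035,"rx": 0,"ry": 0,"rz": 0,"jaw": 0.085},{"dx": 0,"dy": 0,"dz": 0.035,"rx": 0,"ry": 0,"rz": 0,"jaw": 0.085},{"dx": 0,"dy": 0,"dz": 0.035,"rx": 0,"ry": 0,"rz": 0,"jaw": 0.085},{"dx": 0,"dy": 0,"dz": 0.03,"rx": 0,"ry": 0,"rz": 0,"jaw": 0.085},{"dx": 0,"dy": 0,"dz": 0.025,"rx": 0,"ry": 0,"rz": 0,"jaw": 0.085},{"dx": 0,"dy": 0,"dz": 0.01,"rx": 0,"ry": 0,"rz": 0,"jaw": 0.075},{"dx": 0,"dy": 0,"dz": 0,"rx": 0,"ry": 0,"rz": 0,"jaw": 0.06}]}}

```text
time: 19.67
tool_pos: [0.4499, -0.3508, 0.0182]
tcp_rot: [-3.139, -0.003, 1.572]
force: [0.3, 0.4, 0.8]
grip_width: 0.0647
grasp_force: 0.0
```

Request:
{"api": "move_arm", "payload": {"increments": [{"dx": 0,"dy": 0,"dz": 0,"rx": 0,"ry": 0,"rz": 0,"jaw": 0.045},{"dx": 0,"dy": 0,"dz": 0,"rx": 0,"ry": 0,"rz": 0,"jaw": 0.025},{"dx": 0,"dy": 0,"dz": 0,"rx": 0,"ry": 0,"rz": 0,"jaw": 0.025},{"dx": 0,"dy": 0,"dz": 0,"rx": 0,"ry": 0,"rz": 0,"jaw": 0.025},{"dx": 0,"dy": 0,"dz": 0,"rx": 0,"ry": 0,"rz": 0,"jaw": 0.025},{"dx": 0,"dy": 0,"dz": 0,"rx": 0,"ry": 0,"rz": 0,"jaw": 0.025}]}}

```text
time: 20.17
tool_pos: [0.451, -0.3532, 0.0218]
tcp_rot: [3.139, 0.002, 1.57]
force: [0.4, 1.7, 6.2]
grip_width: 0.0393
grasp_force: 30.8
```

Request:
{"api": "move_arm", "payload": {"increments": [{"dx": 0,"dy": 0,"dz": -0.03,"rx": 0,"ry": 0,"rz": 0,"jaw": 0.025},{"dx": 0,"dy": 0,"dz": -0.04,"rx": 0,"ry": 0,"rz": 0,"jaw": 0.025},{"dx": 0,"dy": 0,"dz": -0.04,"rx": 0,"ry": 0,"rz": 0,"jaw": 0.025},{"dx": 0.0337,"dy": 0.0172,"dz": 0,"rx": 0,"ry": 0,"rz": 0,"jaw": 0.025},{"dx": 0.0337,"dy": 0.0172,"dz": 0,"rx": 0,"ry": 0,"rz": 0,"jaw": 0.025},{"dx": 0.0337,"dy": 0.0172,"dz": 0,"rx": 0,"ry": 0,"rz": 0,"jaw": 0.025},{"dx": 0.0337,"dy": 0.0172,"dz": 0,"rx": 0,"ry": 0,"rz": 0,"jaw": 0.025},{"dx": 0.0337,"dy": 0.0172,"dz": 0,"rx": 0,"ry": 0,"rz": 0,"jaw": 0.025}]}}

```text
time: 20.83
tool_pos: [0.5368, -0.1826, 0.1309]
tcp_rot: [3.14, 0.001, 1.57]
force: [1.4, 0.3, -0.6]
grip_width: 0.0387
grasp_force: 30.7
```

Request:
{"api": "move_arm", "payload": {"increments": [{"dx": 0.0337,"dy": 0.0172,"dz": 0,"rx": 0,"ry": 0,"rz": 0,"jaw": 0.025},{"dx": 0.0337,"dy": 0.0172,"dz": 0,"rx": 0,"ry": 0,"rz": 0,"jaw": 0.025},{"dx": 0.0337,"dy": 0.0172,"dz": 0,"rx": 0,"ry": 0,"rz": 0,"jaw": 0.025},{"dx": 0.0337,"dy": 0.0172,"dz": 0,"rx": 0,"ry": 0,"rz": 0,"jaw": 0.025},{"dx": 0.0337,"dy": 0.0172,"dz": 0,"rx": 0,"ry": 0,"rz": 0,"jaw": 0.025},{"dx": 0.0337,"dy": 0.0172,"dz": 0,"rx": 0,"ry": 0,"rz": 0,"jaw": 0.025},{"dx": 0,"dy": 0,"dz": 0,"rx": 0,"ry": 0,"rz": 0,"jaw": 0.025},{"dx": 0,"dy": 0,"dz": 0,"rx": 0,"ry": 0,"rz": 0,"jaw": 0.025}]}}

```text
time: 21.5
tool_pos: [0.6398, 0.0196, 0.1302]
tcp_rot: [3.141, 0.0, 1.573]
force: [0.7, 0.3, -0.1]
grip_width: 0.0389
grasp_force: 30.8
```

Run:
```python
from h import *
s=r.sense();print(s['time'],s['tool_pos'],s['tcp_rot'],s['joint_positions'])
c=cam('wrist');save(c,'w7');np.savez('w7.npz',**c)
```

```text
21.5 [0.63978686 0.01964395 0.13024653] [3.14077320e+00 2.76076219e-04 1.57325562e+00] [-1.51954726e-01  6.49880285e-01  1.24949605e+00 -1.55098154e-04
  1.24136416e+00 -1.54364016e-01]
```

View pics/w7.png

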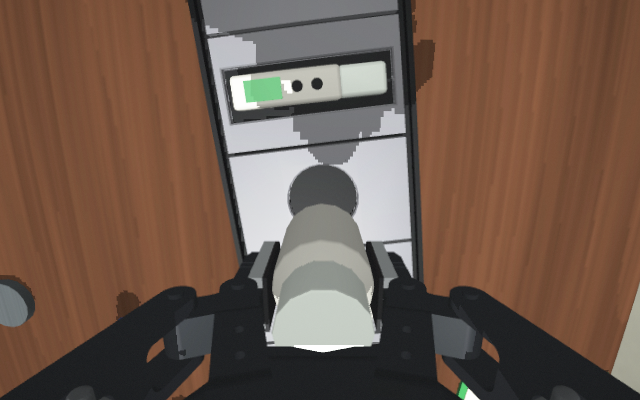

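The bottle hangs upright at (322,260) over its recess at (323,195), and the tester is still flat in its slot at (310,88). Lowering.

Request:
{"api": "move_arm", "payload": {"increments": [{"dx": -0.003,"dy": 0.001,"dz": 0.03,"rx": 0,"ry": 0,"rz": 0,"jaw": 0.025},{"dx": 0,"dy": 0,"dz": 0.03,"rx": 0,"ry": 0,"rz": 0,"jaw": 0.025},{"dx": 0,"dy": 0,"dz": 0.02,"rx": 0,"ry": 0,"rz": 0,"jaw": 0.025},{"dx": 0,"dy": 0,"dz": 0.015,"rx": 0,"ry": 0,"rz": 0,"jaw": 0.025},{"dx": 0,"dy": 0,"dz": 0.003,"rx": 0,"ry": 0,"rz": 0,"jaw": 0.025},{"dx": 0,"dy": 0,"dz": 0,"rx": 0,"ry": 0,"rz": 0,"jaw": 0.025},{"dx": 0,"dy": 0,"dz": 0,"rx": 0,"ry": 0,"rz": 0,"jaw": 0.025},{"dx": 0,"dy": 0,"dz": 0,"rx": 0,"ry": 0,"rz": 0,"jaw": 0.025}]}}

```text
time: 22.22
tool_pos: [0.641, 0.0144, 0.0332]
tcp_rot: [3.14, 0.0, 1.57]
force: [0.0, 0.3, -0.3]
grip_width: 0.0388
grasp_force: 30.8
```

Request:
{"api": "move_arm", "payload": {"increments": [{"dx": 0.002,"dy": 0,"dz": 0.002,"rx": 0,"ry": 0,"rz": 0,"jaw": 0.025},{"dx": 0,"dy": 0,"dz": 0.001,"rx": 0,"ry": 0,"rz": 0,"jaw": 0.025},{"dx": 0,"dy": 0,"dz": 0,"rx": 0,"ry": 0,"rz": 0,"jaw": 0.025},{"dx": 0,"dy": 0,"dz": 0,"rx": 0,"ry": 0,"rz": 0,"jaw": 0.025}]}}

```text
time: 22.55
tool_pos: [0.6408, 0.0172, 0.0299]
tcp_rot: [3.14, 0.0, 1.571]
force: [-1.6, 0.3, 5.5]
grip_width: 0.0393
grasp_force: 31.3
```

Contact. Release, lift clear and move back for the final look.

Request:
{"api": "move_arm", "payload": {"increments": [{"dx": 0,"dy": 0,"dz": 0,"rx": 0,"ry": 0,"rz": 0,"jaw": 0.06},{"dx": 0,"dy": 0,"dz": 0,"rx": 0,"ry": 0,"rz": 0,"jaw": 0.065},{"dx": 0,"dy": 0,"dz": 0,"rx": 0,"ry": 0,"rz": 0,"jaw": 0.065},{"dx": 0,"dy": 0,"dz": -0.02,"rx": 0,"ry": 0,"rz": 0,"jaw": 0.065},{"dx": 0,"dy": 0,"dz": -0.04,"rx": 0,"ry": 0,"rz": 0,"jaw": 0.065},{"dx": 0,"dy": 0,"dz": -0.04,"rx": 0,"ry": 0,"rz": 0,"jaw": 0.085},{"dx": 0,"dy": 0,"dz": -0.04,"rx": 0,"ry": 0,"rz": 0,"jaw": 0.085},{"dx": 0,"dy": 0,"dz": -0.04,"rx": 0,"ry": 0,"rz": 0,"jaw": 0.085}]}}

```text
time: 23.22
tool_pos: [0.6401, 0.017, 0.2108]
tcp_rot: [-3.142, 0.0, 1.57]
force: [1.2, -0.1, 0.2]
grip_width: 0.085
grasp_force: 0.0
```

Request:
{"api": "move_arm", "payload": {"increments": [{"dx": 0,"dy": -0.04,"dz": -0.01,"rx": 0,"ry": 0,"rz": 0,"jaw": 0.085},{"dx": 0,"dy": -0.04,"dz": -0.01,"rx": 0,"ry": 0,"rz": 0,"jaw": 0.085},{"dx": 0,"dy": -0.04,"dz": -0.01,"rx": 0,"ry": 0,"rz": 0,"jaw": 0.085},{"dx": 0,"dy": 0,"dz": 0,"rx": 0,"ry": 0,"rz": 0,"jaw": 0.085},{"dx": 0,"dy": 0,"dz": 0,"rx": 0,"ry": 0,"rz": 0,"jaw": 0.085},{"dx": 0,"dy": 0,"dz": 0,"rx": 0,"ry": 0,"rz": 0,"jaw": 0.085}]}}

```text
time: 23.72
tool_pos: [0.5211, 0.0169, 0.2391]
tcp_rot: [3.14, 0.0, 1.57]
force: [0.3, 0.3, -0.4]
grip_width: 0.085
grasp_force: 0.0
```

Run:
```python
from h import *
s=r.sense();print(s['time'],s['tool_pos'])
c=cam('scene');np.savez('s9.npz',**c);im=c['img'][180:330,120:490,::-1];cv2.imwrite('pics/final.png',cv2.resize(im,None,fx=2,fy=2,interpolation=cv2.INTER_CUBIC))
g=np.zeros((900,1200),np.uint8);H=np.zeros((900,1200),np.float32)
for p in(cloud(c),cloud(cam('side'))):
    p=p.reshape(-1,3);p=p[(p[:,2]>.02)&(p[:,2]<.1)&(p[:,0]>.2)&(p[:,0]<.9)&(abs(p[:,1])<.4)]
    i=(p[:,0]*1000).astype(int);j=((p[:,1]+.6)*1000).astype(int);g[i,j]=255;np.maximum.at(H,(i,j),p[:,2])
g=cv2.morphologyEx(g,cv2.MORPH_CLOSE,np.ones((7,7)))
k,l,st,ce=cv2.connectedComponentsWithStats(g)
for i in range(1,k):
    if st[i,4]<150: continue
    (cx,cy),(w,h),a=cv2.minAreaRect(np.argwhere(l==i).astype(np.float32))
    print('x %.3f y %.3f size %d %d ang %.0f h %.3f'%(cx/1000,cy/1000-.6,w,h,a,H[l==i].max()))
```

```text
23.7167 [0.52108268 0.01691552 0.23906583]
x 0.443 y 0.343 size 62 58 ang 14 h 0.046
x 0.449 y -0.116 size 29 24 ang 31 h 0.063
x 0.486 y -0.239 size 29 24 ang 16 h 0.062
x 0.627 y 0.101 size 117 28 ang 6 h 0.033
x 0.618 y 0.187 size 31 25 ang 45 h 0.070
x 0.660 y -0.158 size 91 47 ang 6 h 0.043
x 0.639 y 0.016 size 45 38 ang 31 h 0.089
x 0.649 y -0.071 size 59 59 ang 81 h 0.053
```

View pics/final.png

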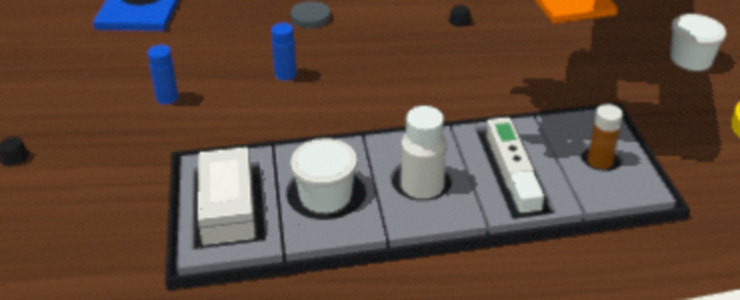

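The final view shows every item seated in its own recess: slide box (226,195), kit tub (323,175), bottle (423,155), tester (515,165) and vial (604,138). The heights match the 8 mm floor, and the kit tub, spare tub and look-alikes have not moved.

```bash
python3 -c "
from bench import r
print(r.close_job())"
```

```text
the job is handed in; nothing more can be done
None
```

The bottle, amber vial, tester and slide box are each in their own recess, upright and flat; both tubs and the look-alikes were left where they were, and I handed the job in at about 24 s.

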